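Put the pastry cutters back on their own stands

TASK

After the class the three pastry cutters were left on each other's stands: swap them round so that each stands flat in the middle of the beech stand of its own shape, the square and the oblong one lined up with the sides of theirs. The empty marble tile is free for parking one meanwhile. Do not tip a cutter over, and leave the bottle, the lunch tin and the bench scraper alone.

Things in the scene. Friction and masses are not known exactly. Their poses are not given: they have to be found in the camera images.
- cutter_round: Loose round pastry cutter, 78 mm outer diameter. An open steel wall 40 mm high and 3 mm thick with no bottom; over it a straight black bridge handle along the cutter's own x axis: a bar 78 mm long, 14 mm wide (along y), from 64 to 80 mm above the cutter's lower edge, carried only at its two ends, free underneath, centred over the cutter. About 150 g (100 to 210 g). Origin: centre of the lower edge; z up. At the start it stands on the square stand.
- cutter_square: Loose square pastry cutter, 74 x 74 mm outside. An open steel wall 40 mm high and 3 mm thick with no bottom; over it a straight black bridge handle along the cutter's own x axis: a bar 74 mm long, 14 mm wide (along y), from 64 to 80 mm above the cutter's lower edge, carried only at its two ends, free underneath, centred over the cutter. About 150 g (100 to 210 g). Origin: centre of the lower edge; z up. At the start it stands on the oblong stand.
- cutter_long: Loose oblong pastry cutter, 100 mm (x) by 50 mm (y) outside. An open steel wall 40 mm high and 3 mm thick with no bottom; over it a straight black bridge handle along the cutter's own x axis: a bar 100 mm long, 14 mm wide (along y), from 64 to 80 mm above the cutter's lower edge, carried only at its two ends, free underneath, centred over the cutter. About 150 g (100 to 210 g). Origin: centre of the lower edge; z up. At the start it stands on the round stand.
- stand_round: Flat round board of pale beech, 130 mm in diameter, 14 mm thick: the round cutter's own stand. Fixed. Origin: centre of its underside, on the bench; top face 14 mm above it; z up.
- stand_square: Flat square board of pale beech, 114 x 114 mm, 14 mm thick, sides along its x and y: the square cutter's own stand. Fixed. Origin: centre of its underside, on the bench; top face 14 mm above it; z up.
- stand_long: Flat oblong board of pale beech, 146 mm (x) by 92 mm (y), 14 mm thick: the oblong cutter's own stand. Fixed. Origin: centre of its underside, on the bench; top face 14 mm above it; z up.
- tile: Flat six-sided white marble tile, 128 mm over its corners, 111 mm over its flats, 14 mm thick; nothing stands on it at the start: the spare place. Fixed. Origin: centre of its underside, on the bench; top face 14 mm above it; z up.
- bottle: Bystander: loose upright clear water bottle with a grey cap, 66 mm in diameter, 200 mm tall, at the far side of the bench. Origin: centre of its base.
- lunch_tin: Bystander: loose lilac lunch tin, 100 (x) by 150 (y) by 55 mm high, at the far side of the bench. Origin: centre of its underside.
- scraper: Bystander: loose flat bench scraper, steel blade with a black handle along its y, about 90 (x) by 130 (y) by 13 mm high, lying at the far side of the bench. Origin: on its underside, 20 mm from the handle's centre line towards the blade.

How it is judged:
By the outcome, as a careful person would: the job done as asked, in the order asked, and still so for the second after the job is handed in, with the robot touching nothing.
It also fails if it takes over 123 s, if anything falls off the work surface, if the arm or the gripper's body presses on something with over 40 N, if the wrist force passes 120 N, or if a joint passes its speed limit or range.

ROBOT

A 6-joint arm with a two-finger parallel gripper is mounted at the origin on the work surface. World frame = base frame: x ahead of the robot, y to its left, z up, the work surface at z = 0. Lengths are in m, angles in degrees, forces in N, time in s.
With the tool pointing down it reaches from about 0.25 to 0.725 m from the base axis. Payload 9.7 kg.
Tool frame: the origin (TCP) lies midway between the tips of the shut fingers; the grasp point (between the pads) lies 19 mm behind it; x points along the fingers, y is the direction in which the jaws open and shut, and the axes are right-handed (so a half turn about x gives the same grasp; the last joint's range is limited). The gripper opens to 85 mm and grips with 20 to 120 N. Pads are 22 mm wide; open, the fingers measure 114 mm over their backs; the gripper's body (76 mm by 85 mm) begins 54 mm behind the grasp point. The pads swing forward as they close: fully open they stand 13 mm farther back than shut.
Start: joints at [0, 4.979, 10.078, 95.1, 0, 90], TCP at [0.55, -0, 0.231] pointing down, gripper open.
Joint ranges: [-179.16, 179.16], [-48.56, 103.87], [-65.8, 70.77], [-126.05, 130.52], [-82.76, 87.17], [-180, 180]. Speed limits (degrees/s): [127.2, 127.2, 147.25, 180, 180, 180].

INTERFACE

Orientations are given as [roll, pitch, yaw] about the fixed x, y, z axes, in that order (R = Rz(yaw) Ry(pitch) Rx(roll)).
In Python, from workcell import bot, cams gives the robot as it stands.
- The arm moves only by the tool apply_moves, never from a script. Its argument "commands" is a list of rows, each a list of 5 numbers: the shift along the tool's x, y, z in m, then the turn about the tool's x in rad, then the opening, from -1 (shut) to 1 (fully open). In form: [[tx, ty, tz, roll, hand], ...]. A call has 1 to 12 rows; each row is the pose to reach, as a shift and turn from the pose measured when the call began, along the tool's axes at that moment; what a row does not reach only later rows make up. A row lasts 1/10 s, in which the tool goes at most 50 mm and 8.59 degrees, less where a joint would pass 70% of its speed; a pose out of reach is approached as far as the arm can. A call with a gripper value outside its range is refused whole. The fingers move at their own pace and stop on an object; "newtons" is the grip in N (left out, the last holds). Time passes only in rows, so rows that repeat a pose let the fingers close. It gives the time, the measured TCP pose, the force and the opening at its end, in the units of the state.
- bot.get_obs(): the state, without advancing time (a new reading comes with each control period).
- cams.camera(name): name is "scene" or "side" or "wrist"; returns a dict with "frame" (400x640x3 uint8, blue, green, red), "depth" (400x640 float32, m along the optical axis (not along the pixel's ray), 0 where there is no reading), "camera_matrix" (3x3 intrinsics, pixels), "R" (3x3) and "t" (3): a world point X has camera coordinates R X + t; the wrist camera has in their place "mount" (4x4, takes a point from camera to tool coordinates, whose origin is the TCP and whose axes are the tool frame's). Camera axes: x right, y down, z forward; pixel columns grow to the right and rows downward; lengths in m; the calibration is good to about 2 mm. A picture is of the moment at which its call begins: read the wrist's pose just before it.
- bot.job_done(): hands the job in, once; it reports no verdict.
Trained networks look in the newest picture that a camera, given by its name, has taken for a name from the list of things; names that differ only in an ending like _2 or _b are one class to them, and where a whole thing is asked for, a point or a joint stands for the part that bears it (a point fixed in the world has none). Each returns a list of dicts, best first, with "confidence" (0 to 1); they miss things now and then, are a little off and sometimes report something else, mostly with a low value. They report only what shows in the picture. A call takes as long as a camera call.
- cams.spot_in(name, camera): "rect" ([left, top, right, bottom] in pixels, round what is visible of it).
The state is a dict: "time": time; "q": joint angles; "qd": joint speeds; "joint_efforts": joint torques, N m; "ee_pos": TCP position; "tcp_rot": TCP orientation; "wrist_force": force on the tool from outside, world axes, zero at the start; "torque": the same for the moment, N m; "opening": finger opening in m.
Only numpy, scipy, OpenCV 4.12 (cv2) and the standard library are available. Lean on these libraries where they do the work, as an engineer would, in place of code of your own. Each camera call takes 0.05 s, during which the arm holds its last target. There are 200 camera calls.

## Working session

There is one attempt and no reset: what is moved stays moved. The work goes in short steps, Python scripts to look and compute and a tool call to move; the robot and the scene stay as the last step left them, time stands still between calls to the robot, and variables do not carry over. Pictures are saved under pics/ and viewed, about 12 in all and at most 16, crops included, and the job is handed in when it is done.

Besides the shell and the picture viewer there is one more tool, called after "Emit:" as name(argument=value, ...) on one line, values as JSON. apply_moves: Moves the arm, as the interface text tells. Its arguments: {"type":"object","properties":{"commands":{"type":"array"},"newtons":{"type":"number"}},"required":["commands"]}

```bash
ls; mkdir -p pics; cat > h.py <<'E'
import numpy as np, cv2
from workcell import bot, cams
from scipy.spatial.transform import Rotation as Ro
def cloud(name):
    o=bot.get_obs(); c=cams.camera(name); d=c["depth"]; K=np.array(c["camera_matrix"])
    v,u=np.mgrid[0:d.shape[0],0:d.shape[1]]
    P=np.stack([(u-K[0,2])/K[0,0]*d,(v-K[1,2])/K[1,1]*d,d],-1)
    if "mount" in c:
        M=np.array(c["mount"]); T=np.eye(4); T[:3,:3]=Ro.from_euler('xyz',o["tcp_rot"],degrees=True).as_matrix(); T[:3,3]=o["ee_pos"]
        T=T@M; W=P@T[:3,:3].T+T[:3,3]
    else:
        W=(P-np.array(c["t"]).ravel())@np.array(c["R"])
    W[d==0]=np.nan
    return c["frame"],W,o
E
python3 - <<'E'
from h import *
o=bot.get_obs(); print(o)
ims=[]
for n in ["scene","side","wrist"]:
    f,W,_=cloud(n); ims.append(f)
    cv2.imwrite(f"pics/{n}0.png",f)
    if n=="wrist": print(cams.camera(n)["mount"])
    for t in ["cutter_round","cutter_square","cutter_long","stand_round","stand_square","stand_long","tile","bottle","lunch_tin","scraper"]:
        r=cams.spot_in(t,n)
        if r:
            x=np.array(r[0]["rect"]); a=W[int(x[1]):int(x[3])+1,int(x[0]):int(x[2])+1].reshape(-1,3); print(n,t,np.round(r[0]["confidence"],2),x.round(),np.nanmedian(a,0).round(3))
E
```

```text
pics
{'time': 0.0, 'q': array([1.47121311e-03, 5.01292533e+00, 1.00322866e+01, 9.50983696e+01,
       5.34382222e-04, 9.00000640e+01]), 'qd': array([ 0.07500272,  0.03006033, -0.18012992,  0.06113949,  0.04757354,
        0.06666554]), 'joint_efforts': array([ 7.68234549e-04, -5.20392072e+01,  4.64802504e+01,  1.63646933e-02,
        2.23589603e-05, -6.77332673e-05]), 'ee_pos': array([5.49768577e-01, 1.67748075e-05, 2.30546136e-01]), 'tcp_rot': array([-90.38745703,  89.92098994, 179.61394982]), 'wrist_force': array([-0.70335192,  0.53850409,  0.07308753]), 'torque': array([ 0.02653278,  0.01127036, -0.01657589]), 'opening': 0.08564573368165322}
scene cutter_round 0.79 [412. 156. 438. 195.] [0.555 0.299 0.05 ]
scene cutter_long 0.73 [243. 155. 269. 201.] [ 0.468 -0.1    0.032]
scene stand_round 0.73 [231. 183. 286. 210.] [ 0.511 -0.102  0.015]
scene stand_square 0.67 [396. 175. 420. 200.] [0.557 0.282 0.014]
scene stand_long 0.8 [313. 176. 372. 209.] [0.528 0.102 0.012]
scene tile 0.9 [137. 195. 192. 224.] [ 0.5   -0.327  0.014]
scene bottle 0.79 [419. 150. 458. 246.] [0.749 0.256 0.0
[... 794 characters left out ...]
57e-01  9.59068609e-01 -1.42896869e-01]
 [ 9.99999960e-01 -2.64813629e-04  9.43259955e-05  3.05646241e-04]
 [ 2.27263792e-04  9.59068586e-01  2.83173789e-01 -7.15502812e-02]
 [ 0.00000000e+00  0.00000000e+00  0.00000000e+00  1.00000000e+00]]
wrist cutter_square 0.59 [186.   0. 306. 112.] [0.486 0.113 0.015]
wrist cutter_long 0.91 [184. 228. 295. 315.] [ 0.486 -0.089  0.028]
wrist stand_round 0.58 [188. 202. 304. 292.] [ 0.48  -0.072  0.014]
wrist stand_square 0.6 [192. 200. 304. 293.] [ 0.481 -0.072  0.014]
wrist stand_long 0.93 [167.   0. 340. 128.] [0.49  0.108 0.014]
wrist lunch_tin 0.91 [488. 308. 535. 399.] [0.605 0.005 0.297]
wrist scraper 0.73 [494.  79. 596. 208.] [0.793 0.033 0.008]
```

```bash
python3 - <<'E'
from h import *
print(Ro.from_euler('xyz',bot.get_obs()["tcp_rot"],degrees=True).as_matrix().round(3))
S=1000
out=[]
top=np.zeros((700,900,3),np.uint8); 
for n in ["scene","side","wrist"]:
    f,W,_=cloud(n); P=W.reshape(-1,3); C=f.reshape(-1,3); k=np.isfinite(P[:,0])&(P[:,2]<.12)&(P[:,2]>.008); P=P[k];C=C[k]
    o=np.argsort(P[:,2]);P=P[o];C=C[o]
    r=((0.9-P[:,0])*1000).astype(int); c=((.45-P[:,1])*1000).astype(int); m=(r>=0)&(r<700)&(c>=0)&(c<900)
    t=np.zeros_like(top); t[r[m],c[m]]=C[m]; np.save(f"pics/{n}.npy",P)
    t=cv2.dilate(t,np.ones((3,3)));out.append(t[200:600])
cv2.imwrite("pics/top.png",cv2.resize(np.vstack(out[:2]),(675,600)))
f=np.hstack([cv2.imread("pics/scene0.png"),cv2.imread("pics/side0.png")]); 
a=cv2.imread("pics/scene0.png")[130:310,100:500]; b=cv2.imread("pics/side0.png")[90:390,170:450]
cv2.imwrite("pics/ab.png",np.vstack([cv2.resize(a,(600,270)),cv2.resize(b,(600,330))[:330]]))
E
```

```text
[[ 0.  1.  0.]
 [ 0.  0. -1.]
 [-1.  0. -0.]]
```

View pics/ab.png

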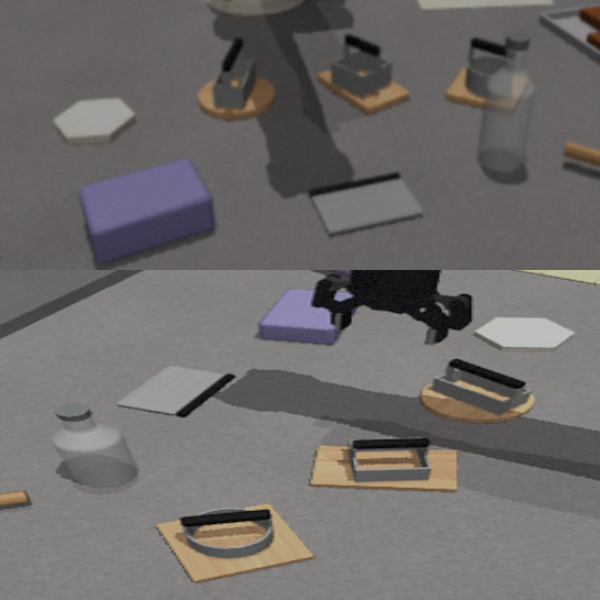

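View pics/top.png

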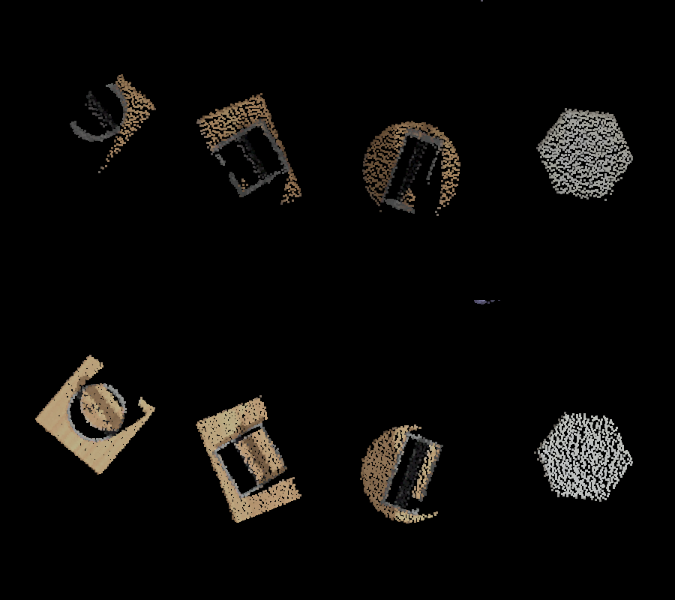

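View pics/wrist0.png

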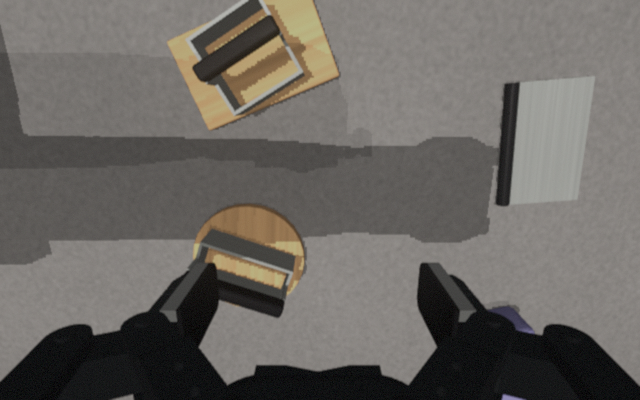

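```bash
cat >> h.py <<'E'
def fit(P,c,r,z0,z1,kind="rect",pct=1):
    k=(np.hypot(P[:,0]-c[0],P[:,1]-c[1])<r)&(P[:,2]>z0)&(P[:,2]<z1); Q=P[k][:,:2]
    if len(Q)<30: return None
    # drop isolated points
    from scipy.spatial import cKDTree
    n=np.array([len(x) for x in cKDTree(Q).query_ball_point(Q,.006)]); Q=Q[n>=max(3,np.median(n)*.25)]
    q=(Q*1000).astype(np.float32)
    if kind=="circ":
        h=cv2.convexHull(q)[:,0]; (x,y),R=cv2.minEnclosingCircle(h); return np.round([x,y,2*R],1)
    (x,y),(w,h),a=cv2.minAreaRect(q)
    if w<h: w,h,a=h,w,a+90
    return np.round([x,y,w,h,(a+90)%180-90],1)
E
python3 - <<'E'
from h import *
D={n:np.load(f"pics/{n}.npy") for n in ["scene","side","wrist"]}
D["s+s"]=np.vstack([D["scene"],D["side"]])
D["all"]=np.vstack(list(D.values())[:3])
C=dict(A=(.555,.32),B=(.495,.118),C=(.475,-.1),T=(.5,-.327))
for n,P in D.items():
    for k,c in C.items():
        print(n,k,"stand",fit(P,c,.095,.010,.019,"circ" if k in"CT" else "rect"),"handle",fit(P,c,.08,.082,.1),"rim",fit(P,c,.08,.047,.058,"circ" if k=="A" else "rect"))
E
```

```text
scene A stand [537.7 300.5 110.2  64.  -40.5] handle [549.3 313.9  64.9  14.5  37.8] rim [552.6 320.4  83.8]
scene B stand [490.4 117.7 149.7  93.5  22.1] handle [490.8 112.8  75.7  13.9  32.8] rim [489.1 114.3  78.3  76.9 -59.3]
scene C stand [473.2 -99.7 131.2] handle [ 472.8 -100.2   98.5   14.6  -19.5] rim [472.3 -99.1 106.4  50.8 -21.9]
scene T stand [ 495.7 -330.6  128.2] handle None rim None
side A stand [546.9 323.7 115.3 113.5 -40.2] handle [550.  322.   77.5  16.3  38.9] rim [550.1 321.1  79.4]
side B stand [487.  119.3 143.8  94.5  21.5] handle [485.9 115.9  73.7  16.5  30.4] rim [485.8 115.4  77.2  74.3 -59.5]
side C stand [468.1 -96.  129.5] handle [468.  -98.  100.9  16.6 -20.1] rim [468.6 -97.9 101.9  51.8 -20. ]
side T stand [ 491.2 -329.7  127.3] handle None rim None
wrist A stand None handle None rim None
wrist B stand [487.5 115.4 146.3  91.9  21.8] handle [486.9 112.7  74.   14.5  30.6] rim [486.8 112.7  74.4  74.2 -59.5]
wrist C stand [470.2 -99.8 129.4] handle [ 484.8 -107.    67.4   14.8  -20.1] rim [473.8 -89.3 100.   24.6 -19.8]
wrist T stand None handle None rim None
s+s A stand [549.1 321.9 120.8 113.5 -40.2] handle [551.6 320.   77.4  21.   38.4] rim [551.9 319.5  84. ]
s+s B stand [489.7 118.9 149.7  96.6  21.2] handle [488.2 115.5  77.2  19.5  30.4] rim [488.4 115.2  79.7  78.4 -58.1]
s+s C stand [470.2 -98.3 135.1] handle [469.8 -98.7 104.9  16.6 -20.1] rim [471.5 -99.2 108.3  52.2 -20.4]
s+s T stand [ 493.7 -328.9  130.5] handle None rim None
all A stand [549.1 321.9 120.8 113.5 -40.2] handle [551.6 320.   77.4  21.   38.4] rim [551.9 319.5  84. ]
all B stand [488.4 117.3 149.6  94.9  21.7] handle [487.7 114.6  77.2  18.   29.4] rim [487.9 114.8  80.2  78.3 -59. ]
all C stand [470.4 -99.  134.1] handle [ 471.3 -100.5  101.1   18.3  -19. ] rim [473.  -91.8 107.2  43.6 -26.9]
all T stand [ 493.7 -328.9  130.5] handle None rim None
```

Emit:
apply_moves(commands=[[0.03,-0.02,0.025,-0.15,1],[0.05,-0.04,0.05,-0.3,1],[0.07,-0.06,0.075,-0.45,1],[0.07,-0.079,0.099,-0.6,1],[0.07,-0.079,0.099,-0.75,1],[0.07,-0.079,0.099,-0.9,1],[0.07,-0.079,0.099,-1.05,1],[0.07,-0.079,0.099,-1.2,1],[0.07,-0.079,0.099,-1.222,1],[0.07,-0.079,0.099,-1.222,1]], newtons=40)

```text
time: 2.85
ee_pos: [0.471, -0.099, 0.1613]
tcp_rot: [-41.1, 90.0, -61.2]
wrist_force: [-0.2, 0.2, -0.1]
opening: 0.0853
```

```bash
cat >> h.py <<'E'
def need(x,y,z,yaw,pr=True):
    "tool-frame shift (m) and turn (rad) to world target; yaw = heading of tool y"
    o=bot.get_obs(); R=Ro.from_euler('xyz',o["tcp_rot"],degrees=True).as_matrix()
    d=np.array([x,y,z])-o["ee_pos"]; cur=np.degrees(np.arctan2(R[1,1],R[0,1]))
    t=(yaw-cur+180)%360-180
    print("need",(R.T@d).round(4),"roll",-np.radians(t).round(4),"| pos",o["ee_pos"].round(4),"yaw",cur.round(2),"tilt",np.degrees(np.arccos(-R[2,0])).round(2),"q",o["q"].round(1),"F",o["wrist_force"].round(2),"op",o["opening"].round(4),"t",round(o["time"],2))
E
python3 - <<'E'
from h import *
need(.4705,-.0993,.067,70)
f,W,_=cloud("wrist"); cv2.imwrite("pics/w1.png",f)
P=W.reshape(-1,3);P=P[np.isfinite(P[:,0])]
print(fit(P,(.47,-.1),.09,.01,.019,"circ"),fit(P,(.47,-.1),.08,.082,.1),fit(P,(.47,-.1),.08,.047,.058))
E
```

```text
Traceback (most recent call last):
  File "h.py", line 32, in need
    print("need",(R.T@d).round(4),"roll",-np.radians(t).round(4),"| pos",o["ee_pos"].round(4),"yaw",cur.round(2),"tilt",np.degrees(np.arccos(-R[2,0])).round(2),"q",o["q"].round(1),"F",o["wrist_force"].round(2),"op",o["opening"].round(4),"t",round(o["time"],2))
                                                                                                                                                                                                                       ^^^^^^^^^^^^^^^^^^
AttributeError: 'float' object has no attribute 'round'
```

```bash
sed -i 's/o\["opening"\].round(4)/round(float(o["opening"]),4)/' h.py
python3 - <<'E'
from h import *
need(.4705,-.0993,.067,70)
f,W,_=cloud("wrist"); cv2.imwrite("pics/w1.png",f)
P=W.reshape(-1,3);P=P[np.isfinite(P[:,0])]
print(fit(P,(.47,-.1),.09,.01,.019,"circ"),fit(P,(.47,-.1),.08,.082,.1),fit(P,(.47,-.1),.08,.047,.058))
E
```

```text
need [ 0.0943 -0.0004 -0.0004] roll -0.0028 | pos [ 0.471  -0.099   0.1613] yaw 69.84 tilt 0.0 q [-11.9  -5.3  -7.9  87.4  -0.    8.3] F [-0.17  0.21 -0.06] op 0.0853 t 2.85
[ 469.9 -100.6  129.9] [ 468.8 -102.1   99.1   13.9  -20. ] [ 469.5 -102.1  100.5   50.2  -19.9]
```

View pics/w1.png

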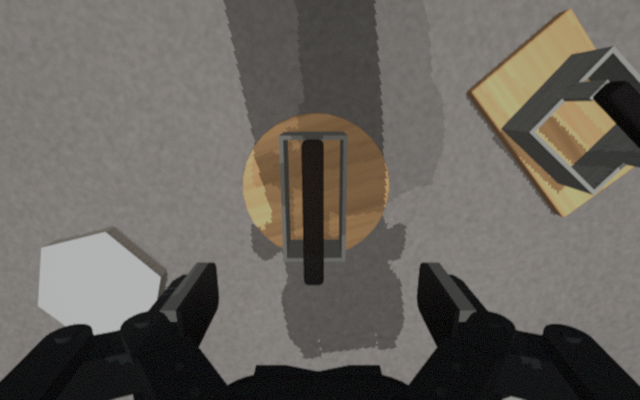

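Emit:
apply_moves(commands=[[0.03,-0.0037,-0.0008,0,1],[0.06,-0.0037,-0.0008,0,1],[0.08,-0.0037,-0.0008,0,1],[0.094,-0.0037,-0.0008,0,1],[0.094,-0.0037,-0.0008,0,1],[0.094,-0.0037,-0.0008,0,-1],[0.094,-0.0037,-0.0008,0,-1],[0.094,-0.0037,-0.0008,0,-1],[0.094,-0.0037,-0.0008,0,-1],[0.094,-0.0037,-0.0008,0,-1],[0.094,-0.0037,-0.0008,0,-1],[0.094,-0.0037,-0.0008,0,-1]], newtons=40)

```text
time: 4.1
ee_pos: [0.4692, -0.1022, 0.0677]
tcp_rot: [16.2, 90.0, -4.0]
wrist_force: [-0.0, 1.1, 4.0]
opening: 0.0133
```

```bash
python3 - <<'E'
from h import *
need(.4937,-.329,.115,70)
E
```

```text
need [-0.0473 -0.2044  0.1013] roll -0.0034 | pos [ 0.4692 -0.1022  0.0677] yaw 69.81 tilt 0.04 q [-12.3  -4.6 -17.6  76.9   0.    7.9] F [-0.01  1.14  4.04] op 0.0133 t 4.1
```

Emit:
apply_moves(commands=[[-0.015,0,0,0,-1],[-0.035,0,0,0,-1],[-0.048,-0.01,0.005,0,-1],[-0.048,-0.032,0.016,0,-1],[-0.048,-0.06,0.03,0,-1],[-0.048,-0.09,0.045,0,-1],[-0.048,-0.12,0.059,0,-1],[-0.048,-0.15,0.074,0,-1],[-0.048,-0.178,0.088,0,-1],[-0.048,-0.196,0.097,0,-1],[-0.048,-0.2045,0.1013,0,-1],[-0.048,-0.2045,0.1013,0,-1]])

```text
time: 5.3
ee_pos: [0.4935, -0.3297, 0.1158]
tcp_rot: [53.8, 90.0, 33.6]
wrist_force: [-0.4, 1.2, -1.8]
opening: 0.0131
```

```bash
python3 - <<'E'
from h import *
need(.4937,-.329,.068,70)
f,W,_=cloud("wrist"); cv2.imwrite("pics/w2.png",f)
P=W.reshape(-1,3);P=P[np.isfinite(P[:,0])]
print(fit(P,(.4937,-.329),.075,.01,.019,"circ"),fit(P,(.494,-.329),.08,.115,.15),fit(P,(.494,-.329),.08,.09,.109))
E
```

```text
need [ 0.0478  0.0007 -0.0001] roll -0.0046 | pos [ 0.4935 -0.3297  0.1158] yaw 69.74 tilt 0.02 q [-33.8  10.2   3.1  82.9   0.  -13.5] F [-0.43  1.2  -1.75] op 0.0131 t 5.3
[ 492.4 -332.6  127.1] [ 486.2 -326.8   84.4   39.   -37.2] [ 473.6 -322.8   58.2   50.3  -20.1]
```

View pics/w2.png

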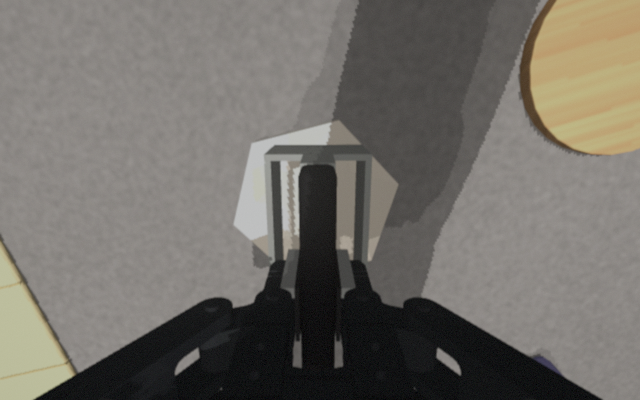

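Emit:
apply_moves(commands=[[0.015,-0.002,0,0,-1],[0.03,-0.002,0,0,-1],[0.04,-0.002,0,0,-1],[0.045,-0.002,0,0,-1],[0.048,-0.002,0,0,-1],[0.0482,-0.002,0,0,-1],[0.0482,-0.002,0,0,-1],[0.0482,-0.002,0,0,-0.3],[0.0482,-0.002,0,0,0],[0.0482,-0.002,0,0,0.5],[0.0482,-0.002,0,0,1],[0.03,-0.002,0,0,1]])

```text
time: 6.55
ee_pos: [0.4918, -0.33, 0.0837]
tcp_rot: [157.7, 89.8, 137.5]
wrist_force: [-0.0, 0.6, -0.5]
opening: 0.0833
```

```bash
python3 - <<'E'
from h import *
need(.4937,-.329,.17,70)
print("to A hover"); need(.5495,.3205,.165,128.5)
E
```

```text
need [-0.0863  0.0017  0.0011] roll -0.0039 | pos [ 0.4918 -0.33    0.0837] yaw 69.78 tilt 0.23 q [-33.9  10.6   0.   79.6   0.  -13.7] F [-0.05  0.55 -0.47] op 0.0833 t 6.55
to A hover
need [-0.0798  0.6305 -0.171 ] roll -1.0249 | pos [ 0.4918 -0.33    0.0837] yaw 69.78 tilt 0.23 q [-33.9  10.6   0.   79.6   0.  -13.7] F [-0.05  0.55 -0.47] op 0.0833 t 6.55
```

Emit:
apply_moves(commands=[[-0.04,0,0,0,1],[-0.08,0.01,0,-0.05,1],[-0.08,0.04,-0.01,-0.15,1],[-0.08,0.08,-0.021,-0.25,1],[-0.08,0.125,-0.033,-0.35,1],[-0.08,0.17,-0.045,-0.45,1],[-0.08,0.215,-0.057,-0.55,1],[-0.08,0.26,-0.069,-0.65,1],[-0.08,0.305,-0.082,-0.75,1],[-0.08,0.34,-0.092,-0.85,1],[-0.08,0.37,-0.1,-0.95,1],[-0.08,0.39,-0.105,-1.025,1]])

```text
time: 7.75
ee_pos: [0.5283, 0.0742, 0.1648]
tcp_rot: [92.0, 89.8, 130.8]
wrist_force: [0.0, -0.5, -1.2]
opening: 0.0852
```

```bash
python3 - <<'E'
from h import *
need(.5495,.3205,.165,128.5)
E
```

```text
need [0.0005 0.1785 0.1709] roll 0.0057 | pos [0.5283 0.0742 0.1648] yaw 128.83 tilt 0.23 q [  7.9   2.   -0.4  87.7   0.2 -30.9] F [ 0.03 -0.54 -1.23] op 0.0852 t 7.75
```

Emit:
apply_moves(commands=[[0,0.025,0.024,0,1],[0,0.055,0.053,0,1],[0,0.085,0.082,0,1],[0,0.115,0.11,0,1],[0,0.145,0.139,0,1],[0,0.165,0.158,0,1],[0,0.176,0.1685,0,1],[0,0.1785,0.171,0.0057,1],[0,0.1785,0.171,0.0057,1],[0,0.1785,0.171,0.0057,1]])

```text
time: 8.75
ee_pos: [0.5497, 0.3192, 0.1657]
tcp_rot: [95.1, 89.8, 133.5]
wrist_force: [0.0, -0.9, 0.0]
opening: 0.0854
```

```bash
python3 - <<'E'
from h import *
f,W,_=cloud("wrist"); cv2.imwrite("pics/w3.png",f)
P=W.reshape(-1,3);P=P[np.isfinite(P[:,0])]
c=(.55,.32)
s=fit(P,c,.095,.01,.019);h=fit(P,c,.08,.082,.1);print(s,h,fit(P,c,.08,.047,.058,"circ"))
need(h[0]/1e3,h[1]/1e3,.067,h[4]+90)
E
```

```text
[548.1 320.9 114.3 113.8 -40.3] [550.8 318.7  77.1  14.   38.1] [551.2 318.6  78.6]
need [ 0.0988 -0.0014  0.0005] roll 0.0056 | pos [0.5498 0.3192 0.1658] yaw 128.42 tilt 0.21 q [30.  16.2 15.7 89.5  0.2 -8.4] F [-0.57 -1.21 -0.35] op 0.0852 t 8.8
```

View pics/w3.png

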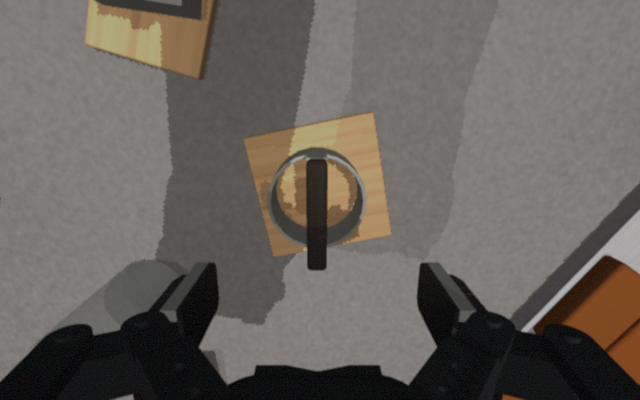

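Emit:
apply_moves(commands=[[0.03,-0.0014,0.0005,0.0056,1],[0.06,-0.0014,0.0005,0.0056,1],[0.085,-0.0014,0.0005,0.0056,1],[0.098,-0.0014,0.0005,0.0056,1],[0.098,-0.0014,0.0005,0.0056,1],[0.098,-0.0014,0.0005,0.0056,-1],[0.098,-0.0014,0.0005,0.0056,-1],[0.098,-0.0014,0.0005,0.0056,-1],[0.098,-0.0014,0.0005,0.0056,-1],[0.098,-0.0014,0.0005,0.0056,-1],[0.098,-0.0014,0.0005,0.0056,-1],[0.098,-0.0014,0.0005,0.0056,-1]])

```text
time: 10.0
ee_pos: [0.5509, 0.3189, 0.0682]
tcp_rot: [79.9, 89.8, 118.1]
wrist_force: [-1.3, 1.3, 3.7]
opening: 0.0132
```

```bash
python3 - <<'E'
from h import *
need(.4699,-.1006,.185,90)
E
```

```text
need [-0.118  -0.2796 -0.3226] roll 0.6652 | pos [0.5509 0.3189 0.0682] yaw 128.11 tilt 0.22 q [30.  16.7  5.5 78.8  0.2 -8.1] F [-1.31  1.29  3.69] op 0.0132 t 10.0
```

Emit:
apply_moves(commands=[[-0.015,0,0,0,-1],[-0.04,0,0,0,-1],[-0.07,0,0,0,-1],[-0.1,-0.005,-0.006,0,-1],[-0.118,-0.017,-0.02,0.03,-1],[-0.118,-0.035,-0.04,0.1,-1],[-0.118,-0.056,-0.065,0.18,-1],[-0.118,-0.08,-0.092,0.26,-1],[-0.118,-0.104,-0.12,0.34,-1],[-0.118,-0.128,-0.148,0.42,-1],[-0.118,-0.15,-0.173,0.5,-1],[-0.118,-0.165,-0.19,0.58,-1]])

```text
time: 11.2
ee_pos: [0.5022, 0.0687, 0.1857]
tcp_rot: [121.9, 89.8, 126.4]
wrist_force: [1.1, -1.0, -2.2]
opening: 0.0135
```

```bash
python3 - <<'E'
from h import *
need(.4699,-.1006,.125,90)
E
```

```text
need [ 0.0603 -0.1664 -0.0455] roll 0.0789 | pos [0.5022 0.0687 0.1857] yaw 94.52 tilt 0.2 q [ 7.7 -1.5 -1.6 90.   0.2  3.2] F [ 1.06 -1.   -2.2 ] op 0.0135 t 11.2
```

Emit:
apply_moves(commands=[[0,-0.02,-0.0055,0.02,-1],[0,-0.045,-0.012,0.04,-1],[0,-0.07,-0.019,0.06,-1],[0,-0.095,-0.026,0.079,-1],[0,-0.12,-0.033,0.079,-1],[0.01,-0.143,-0.039,0.079,-1],[0.025,-0.158,-0.043,0.079,-1],[0.045,-0.165,-0.0455,0.079,-1],[0.06,-0.1664,-0.0455,0.079,-1],[0.06,-0.1664,-0.0455,0.079,-1],[0.06,-0.1664,-0.0455,0.079,-1]])

```text
time: 12.3
ee_pos: [0.4696, -0.1004, 0.1256]
tcp_rot: [128.0, 89.8, 128.0]
wrist_force: [-0.1, -0.1, -1.3]
opening: 0.0137
```

```bash
python3 - <<'E'
from h import *
need(.4699,-.1006,.0675,90)
f,W,_=cloud("wrist"); cv2.imwrite("pics/w4.png",f)
P=W.reshape(-1,3);P=P[np.isfinite(P[:,0])]
print(fit(P,(.47,-.1),.09,.01,.019,"circ"))
c=(.47,-.1); k=(np.hypot(P[:,0]-c[0],P[:,1]-c[1])<.08)&(P[:,2]>.1)&(P[:,2]<.118); print(fit(P,c,.06,.1,.118,"circ"))
# tile check
print(fit(P,(.493,-.33),.08,.082,.1),fit(P,(.493,-.33),.08,.047,.058))
E
```

```text
need [ 0.0581 -0.0004  0.0004] roll -0.0004 | pos [ 0.4696 -0.1004  0.1256] yaw 89.97 tilt 0.22 q [-12.1  -5.2 -11.8  83.6   0.1 -12.1] F [-0.13 -0.12 -1.31] op 0.0137 t 12.3
[ 469.7 -100.8  130. ]
[ 469.6 -100.7   78.2]
None [ 498.7 -315.1  101.8   23.1  -17.9]
```

View pics/w4.png

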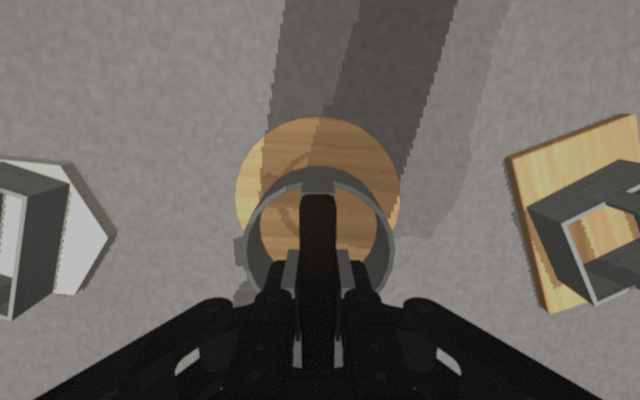

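Emit:
apply_moves(commands=[[0.015,0,0,0,-1],[0.033,0,0,0,-1],[0.046,0,0,0,-1],[0.053,0,0,0,-1],[0.057,0,0,0,-1],[0.0578,0,0,0,-1],[0.0578,0,0,0,-1],[0.0578,0,0,0,-0.3],[0.0578,0,0,0,0],[0.0578,0,0,0,0.5],[0.0578,0,0,0,1],[0.0578,0,0,0,1]])

```text
time: 13.55
ee_pos: [0.47, -0.1002, 0.0684]
tcp_rot: [114.5, 89.8, 114.5]
wrist_force: [-0.1, -0.3, -0.1]
opening: 0.0834
```

```bash
python3 - <<'E'
from h import *
need(.4873,.1135,.162,120.6)
E
```

```text
need [-0.093   0.2139  0.0172] roll -0.534 | pos [ 0.47   -0.1002  0.0684] yaw 90.0 tilt 0.17 q [-12.1  -4.4 -17.4  77.1   0.1 -12.1] F [-0.09 -0.33 -0.12] op 0.0834 t 13.55
```

Emit:
apply_moves(commands=[[-0.025,0,0,0,1],[-0.06,0,0,0,1],[-0.093,0.01,0,-0.05,1],[-0.093,0.04,0.003,-0.14,1],[-0.093,0.08,0.006,-0.25,1],[-0.093,0.12,0.01,-0.36,1],[-0.093,0.16,0.013,-0.47,1],[-0.093,0.19,0.0155,-0.534,1],[-0.093,0.21,0.017,-0.534,1],[-0.093,0.214,0.0172,-0.534,1],[-0.093,0.214,0.0172,-0.534,1],[-0.093,0.214,0.0172,-0.534,1]])

```text
time: 14.75
ee_pos: [0.4873, 0.1129, 0.162]
tcp_rot: [86.8, 89.8, 117.4]
wrist_force: [0.7, -0.1, 0.5]
opening: 0.0856
```

```bash
python3 - <<'E'
from h import *
f,W,_=cloud("wrist"); cv2.imwrite("pics/w5.png",f)
P=W.reshape(-1,3);P=P[np.isfinite(P[:,0])]
c=(.488,.115)
s=fit(P,c,.095,.01,.019);h=fit(P,c,.06,.082,.1);print(s,h,fit(P,c,.06,.047,.058))
need(h[0]/1e3,h[1]/1e3,.067,h[4]+90)
print("round",fit(P,(.47,-.1),.08,.01,.019,"circ"),fit(P,(.47,-.1),.06,.047,.058,"circ"))
E
```

```text
[487.4 115.9 145.5  92.3  21.8] [486.5 112.8  73.4  13.9  31. ] [486.8 113.   74.1  73.9 -59.6]
need [ 0.095   0.0003 -0.0007] roll -0.0081 | pos [0.4874 0.1127 0.162 ] yaw 120.53 tilt 0.16 q [ 12.9  -2.7  -5.4  87.3   0.2 -17.6] F [0.32 0.65 0.67] op 0.0853 t 14.8
round [472.9 -93.7 127.4] [474.  -94.5  78. ]
```

View pics/w5.png

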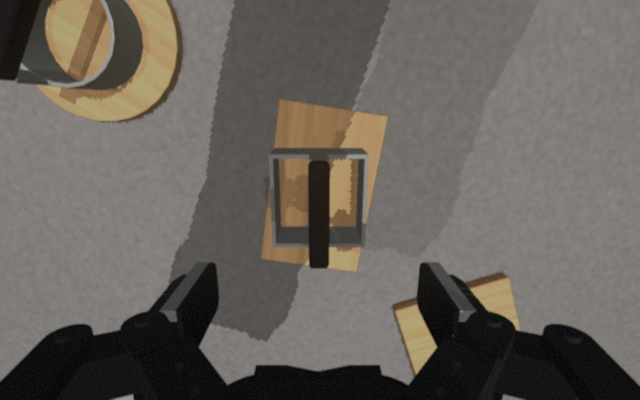

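Emit:
apply_moves(commands=[[0.03,0.0002,-0.0006,0,1],[0.06,0.0002,-0.0006,0,1],[0.08,0.0002,-0.0006,0,1],[0.0945,0.0002,-0.0006,0,1],[0.0945,0.0002,-0.0006,0,1],[0.0945,0.0002,-0.0006,0,-1],[0.0945,0.0002,-0.0006,0,-1],[0.0945,0.0002,-0.0006,0,-1],[0.0945,0.0002,-0.0006,0,-1],[0.0945,0.0002,-0.0006,0,-1],[0.0945,0.0002,-0.0006,0,-1],[0.0945,0.0002,-0.0006,0,-1]])

```text
time: 16.0
ee_pos: [0.4868, 0.1129, 0.0679]
tcp_rot: [72.8, 89.8, 103.3]
wrist_force: [-1.1, 1.7, 3.3]
opening: 0.013
```

```bash
python3 - <<'E'
from h import *
need(.5481,.3209,.13,139.7)
E
```

```text
need [-0.0616  0.1481  0.1586] roll -0.3344 | pos [0.4868 0.1129 0.0679] yaw 120.54 tilt 0.16 q [ 13.   -1.9 -15.   76.9   0.2 -17.6] F [-1.12  1.71  3.3 ] op 0.013 t 16.0
```

Emit:
apply_moves(commands=[[-0.015,0,0,0,-1],[-0.035,0,0,0,-1],[-0.055,0.004,0.004,0,-1],[-0.062,0.016,0.017,-0.03,-1],[-0.062,0.034,0.036,-0.08,-1],[-0.062,0.054,0.058,-0.13,-1],[-0.062,0.076,0.081,-0.18,-1],[-0.062,0.098,0.105,-0.23,-1],[-0.062,0.12,0.128,-0.28,-1],[-0.062,0.137,0.147,-0.32,-1],[-0.062,0.146,0.156,-0.3344,-1],[-0.062,0.1481,0.1586,-0.3344,-1]])

```text
time: 17.2
ee_pos: [0.5482, 0.3218, 0.1304]
tcp_rot: [62.8, 89.8, 112.6]
wrist_force: [-0.0, -0.6, -1.5]
opening: 0.0132
```

Emit:
apply_moves(commands=[[0,0,0,0,-1],[0,0,0,0,-1]])

```text
time: 17.4
ee_pos: [0.548, 0.3209, 0.1307]
tcp_rot: [68.2, 89.9, 117.9]
wrist_force: [0.4, 0.1, -1.0]
opening: 0.0132
```

```bash
python3 - <<'E'
from h import *
need(.5481,.3209,.068,139.7)
f,W,_=cloud("wrist"); cv2.imwrite("pics/w6.png",f)
P=W.reshape(-1,3);P=P[np.isfinite(P[:,0])]
c=(.548,.321)
print(fit(P,c,.095,.01,.019),fit(P,c,.057,.105,.122))
E
```

```text
need [ 0.0627 -0.0002 -0.    ] roll -0.0003 | pos [0.548  0.3209 0.1307] yaw 139.68 tilt 0.14 q [ 30.3  15.9  11.5  85.6   0.1 -19.4] F [ 0.38  0.1  -1.01] op 0.0132 t 17.4
[548.  321.  114.1 114.  -40.2] [545.4 317.3  74.5  66.1 -40.4]
```

View pics/w6.png

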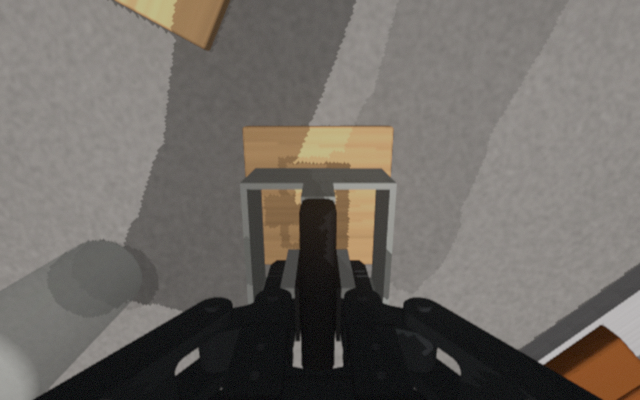

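Emit:
apply_moves(commands=[[0.015,0,0,0,-1],[0.035,0,0,0,-1],[0.05,0,0,0,-1],[0.058,0,0,0,-1],[0.062,0,0,0,-1],[0.0628,0,0,0,-1],[0.0628,0,0,0,-1],[0.0628,0,0,0,-0.3],[0.0628,0,0,0,0],[0.0628,0,0,0,0.5],[0.0628,0,0,0,1],[0.0628,0,0,0,1]])

```text
time: 18.65
ee_pos: [0.5481, 0.321, 0.0681]
tcp_rot: [60.4, 89.9, 110.0]
wrist_force: [0.5, -0.1, 0.7]
opening: 0.0833
```

```bash
python3 - <<'E'
from h import *
need(.492,-.331,.162,70)
E
```

```text
need [-0.0954 -0.379  -0.5332] roll 1.216 | pos [0.5481 0.321  0.0681] yaw 139.67 tilt 0.14 q [ 30.3  16.5   5.2  78.8   0.1 -19.4] F [ 0.51 -0.08  0.75] op 0.0833 t 18.65
```

Rise first and check the square one from above, then go back to the tile.

Emit:
apply_moves(commands=[[-0.025,0,0,0,1],[-0.06,0,0,0,1],[-0.095,0,0,0,1],[-0.095,0,0,0,1],[-0.095,0,0,0,1]])

```text
time: 19.15
ee_pos: [0.5485, 0.321, 0.1639]
tcp_rot: [28.6, 89.8, 78.3]
wrist_force: [0.3, 0.2, -1.0]
opening: 0.0857
```

```bash
python3 - <<'E'
from h import *
f,W,_=cloud("wrist"); cv2.imwrite("pics/w7.png",f)
P=W.reshape(-1,3);P=P[np.isfinite(P[:,0])]
c=(.548,.321)
print(fit(P,c,.095,.01,.019),fit(P,c,.06,.047,.058),fit(P,c,.06,.082,.1))
need(.492,-.331,.162,70)
E
```

```text
[548.  320.8 114.3 113.3 -40.3] [548.3 321.   74.2  74.1 -40.4] [548.2 320.8  73.9  13.9  49.3]
need [-0.0008 -0.379  -0.5332] roll 1.2161 | pos [0.5481 0.3208 0.1625] yaw 139.68 tilt 0.14 q [ 30.3  16.   15.1  89.1   0.1 -19.4] F [-0.82 -0.16 -0.56] op 0.0853 t 19.2
```

Square cutter is centred within 0.5 mm and aligned.

Emit:
apply_moves(commands=[[-0.001,-0.012,-0.017,0.05,1],[-0.001,-0.035,-0.05,0.15,1],[-0.001,-0.062,-0.087,0.25,1],[-0.001,-0.09,-0.127,0.35,1],[-0.001,-0.118,-0.166,0.45,1],[-0.001,-0.145,-0.204,0.55,1],[-0.001,-0.172,-0.242,0.65,1],[-0.001,-0.2,-0.281,0.75,1],[-0.001,-0.226,-0.318,0.85,1],[-0.001,-0.25,-0.352,0.95,1],[-0.001,-0.268,-0.377,1.05,1],[-0.001,-0.275,-0.387,1.15,1]])

```text
time: 20.4
ee_pos: [0.5061, -0.1547, 0.1608]
tcp_rot: [161.4, 89.7, 144.8]
wrist_force: [-0.3, -0.5, 0.2]
opening: 0.0853
```

```bash
python3 - <<'E'
from h import *
need(.492,-.331,.162,70)
E
```

```text
need [-0.0016 -0.173   0.0368] roll 0.0593 | pos [ 0.5061 -0.1547  0.1608] yaw 73.39 tilt 0.25 q [-17.    1.5  -1.3  87.4   0.1  -0.4] F [-0.3  -0.52  0.15] op 0.0853 t 20.4
```

Emit:
apply_moves(commands=[[0,-0.02,0.004,0.02,1],[0,-0.055,0.011,0.04,1],[0,-0.095,0.02,0.06,1],[0,-0.13,0.027,0.06,1],[0,-0.158,0.033,0.06,1],[0,-0.17,0.036,0.06,1],[0,-0.173,0.0368,0.06,1],[0,-0.173,0.0368,0.06,1],[0,-0.173,0.0368,0.06,1]])

```text
time: 21.3
ee_pos: [0.4921, -0.3299, 0.1602]
tcp_rot: [162.6, 89.7, 142.6]
wrist_force: [0.4, -0.1, 0.0]
opening: 0.0855
```

```bash
python3 - <<'E'
from h import *
f,W,_=cloud("wrist"); cv2.imwrite("pics/w8.png",f)
P=W.reshape(-1,3);P=P[np.isfinite(P[:,0])]
c=(.492,-.331)
h=fit(P,c,.06,.082,.1);print(h,fit(P,c,.06,.047,.058))
need(h[0]/1e3,h[1]/1e3,.068,h[4]+90)
E
```

```text
[ 492.7 -330.5   99.4   13.9  -20.3] [ 493.2 -330.6  100.3   50.2  -20.1]
need [ 0.0924 -0.0005  0.0011] roll 0.0058 | pos [ 0.4922 -0.3299  0.1604] yaw 70.03 tilt 0.26 q [-33.8  10.2   8.1  88.1   0.  -13.9] F [-0.37 -0.28 -0.19] op 0.0854 t 21.35
```

Emit:
apply_moves(commands=[[0.03,-0.0005,0.001,0.004,1],[0.06,-0.0005,0.001,0.004,1],[0.08,-0.0005,0.001,0.004,1],[0.0925,-0.0005,0.001,0.004,1],[0.0925,-0.0005,0.001,0.004,1],[0.0925,-0.0005,0.001,0.004,-1],[0.0925,-0.0005,0.001,0.004,-1],[0.0925,-0.0005,0.001,0.004,-1],[0.0925,-0.0005,0.001,0.004,-1],[0.0925,-0.0005,0.001,0.004,-1],[0.0925,-0.0005,0.001,0.004,-1],[0.0925,-0.0005,0.001,0.004,-1]])

```text
time: 22.55
ee_pos: [0.4929, -0.3305, 0.0684]
tcp_rot: [159.6, 89.8, 139.4]
wrist_force: [0.1, 1.1, 4.2]
opening: 0.0135
```

```bash
python3 - <<'E'
from h import *
need(.4874,.1159,.19,111.8)
E
```

```text
need [-0.1204  0.4172 -0.1597] roll -0.733 | pos [ 0.4929 -0.3305  0.0684] yaw 69.8 tilt 0.22 q [-33.9  11.   -1.2  78.    0.  -13.7] F [0.14 1.09 4.23] op 0.0135 t 22.55
```

Emit:
apply_moves(commands=[[-0.015,0,0,0,-1],[-0.04,0,0,0,-1],[-0.075,0,0,0,-1],[-0.105,0.006,-0.002,0,-1],[-0.12,0.018,-0.007,-0.03,-1],[-0.12,0.038,-0.014,-0.08,-1],[-0.12,0.062,-0.024,-0.13,-1],[-0.12,0.092,-0.035,-0.2,-1],[-0.12,0.122,-0.047,-0.27,-1],[-0.12,0.152,-0.058,-0.34,-1],[-0.12,0.182,-0.07,-0.4,-1],[-0.12,0.21,-0.08,-0.45,-1]])

```text
time: 23.75
ee_pos: [0.4898, -0.1041, 0.1887]
tcp_rot: [138.1, 89.7, 143.9]
wrist_force: [0.5, 0.2, -1.7]
opening: 0.0136
```

```bash
python3 - <<'E'
from h import *
need(.4874,.1159,.13,111.8)
E
```

```text
need [0.0593 0.219  0.0201] roll -0.2787 | pos [ 0.4898 -0.1041  0.1887] yaw 95.83 tilt 0.27 q [-12.1  -2.2  -2.   90.5   0.1 -17.9] F [ 0.48  0.2  -1.7 ] op 0.0136 t 23.75
```

Emit:
apply_moves(commands=[[0,0.025,0.002,-0.04,-1],[0,0.055,0.005,-0.08,-1],[0,0.085,0.008,-0.12,-1],[0,0.115,0.0105,-0.16,-1],[0,0.145,0.013,-0.2,-1],[0.005,0.175,0.016,-0.24,-1],[0.02,0.2,0.018,-0.2787,-1],[0.04,0.214,0.02,-0.2787,-1],[0.055,0.219,0.0201,-0.2787,-1],[0.059,0.219,0.0201,-0.2787,-1],[0.059,0.219,0.0201,-0.2787,-1],[0.059,0.219,0.0201,-0.2787,-1]])

```text
time: 24.95
ee_pos: [0.4876, 0.1153, 0.1311]
tcp_rot: [114.6, 89.8, 136.4]
wrist_force: [-0.4, -0.2, -2.6]
opening: 0.0131
```

```bash
python3 - <<'E'
from h import *
need(.4874,.1159,.0684,111.8)
f,W,_=cloud("wrist"); cv2.imwrite("pics/w9.png",f)
P=W.reshape(-1,3);P=P[np.isfinite(P[:,0])]
c=(.4874,.116)
print(fit(P,c,.095,.01,.019),fit(P,c,.06,.105,.122))
E
```

```text
need [0.0627 0.0004 0.0001] roll -0.0008 | pos [0.4876 0.1153 0.1311] yaw 111.76 tilt 0.23 q [13.2 -2.4 -8.5 84.   0.2 -8.6] F [-0.41 -0.23 -2.61] op 0.0131 t 24.95
[484.9 114.7 138.8  92.3  21.7] [468.  106.9  57.9  50.5  21.8]
```

View pics/w9.png

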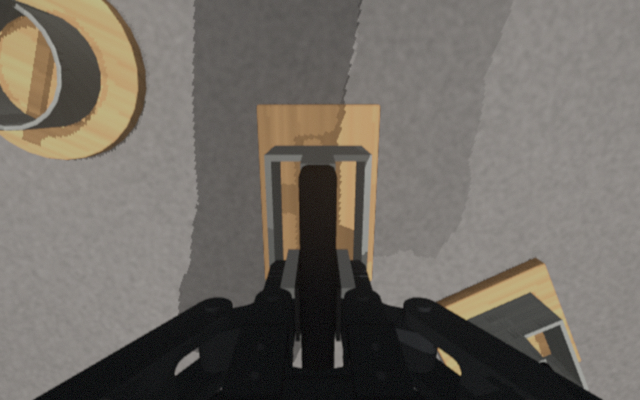

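Emit:
apply_moves(commands=[[0.015,0.0006,0,0,-1],[0.035,0.0006,0,0,-1],[0.05,0.0006,0,0,-1],[0.058,0.0006,0,0,-1],[0.062,0.0006,0,0,-1],[0.063,0.0006,0,0,-1],[0.063,0.0006,0,0,-1],[0.063,0.0006,0,0,-0.3],[0.063,0.0006,0,0,0],[0.063,0.0006,0,0,0.5],[0.063,0.0006,0,0,1],[0.063,0.0006,0,0,1]])

```text
time: 26.2
ee_pos: [0.4874, 0.1161, 0.0684]
tcp_rot: [107.1, 89.8, 128.8]
wrist_force: [0.3, 0.4, 1.1]
opening: 0.0834
```

Emit:
apply_moves(commands=[[-0.025,0,0,0,1],[-0.06,0,0,0,1],[-0.095,0,0,0,1],[-0.1,0,0,0,1],[-0.1,0,0,0,1],[-0.1,0,0,0,1]])

```text
time: 26.8
ee_pos: [0.4874, 0.1157, 0.1673]
tcp_rot: [121.6, 89.7, 143.4]
wrist_force: [-0.1, -0.3, 0.1]
opening: 0.0851
```

```bash
python3 - <<'E'
from h import *
A=dict(A=(.548,.321),B=(.4874,.116),C=(.4699,-.1006))
for n in ["wrist","side","scene"]:
    f,W,_=cloud(n); cv2.imwrite(f"pics/end_{n}.png",f)
    P=W.reshape(-1,3);P=P[np.isfinite(P[:,0])]
    for k,c in A.items():
        t="circ" if k=="C" else "rect"
        print(n,k,fit(P,c,.09,.01,.019,t),fit(P,c,.06,.047,.058,t),fit(P,c,.06,.082,.1))
need(.49,.1,.2,111)
a=cv2.imread("pics/end_scene.png")[130:310,100:500]; b=cv2.imread("pics/end_side.png")[90:390,170:450]
cv2.imwrite("pics/end.png",np.vstack([cv2.resize(a,(600,270)),cv2.resize(b,(600,330))]))
E
```

```text
wrist A [542.3 313.8 113.9  97.9 -40.2] [511.1 319.1  56.1  29.6  89.9] None
wrist B [487.6 115.9 145.1  92.3  21.8] [488.2 116.2 100.7  50.2  21.7] [487.3 115.8  98.8  14.   21.5]
wrist C [469.9 -99.7 129.8] [470.9 -97.9  78.8] [469.8 -93.3  76.4   7.7   4. ]
side A [547.  323.5 114.8 113.6 -40.3] [547.5 323.1  75.7  74.2 -40.2] [547.5 323.6  73.6  15.4  50.7]
side B [486.8 119.9 143.8  92.3  21.5] [481.3 133.9  98.5  21.1  21.2] [486.5 119.6  99.8  16.6  20.8]
side C [467.9 -95.8 131.1] [469.4 -96.1  78.4] [ 4.693e+02 -9.650e+01  7.670e+01  1.800e+01  2.000e-01]
scene A [548.8 290.8  78.4  63.4 -39.3] [542.4 312.5  83.3  49.5 -42.4] [547.6 314.5  59.2  16.7  52.6]
scene B [490.9 116.7 147.2  92.5  21.9] [489.4 117.6 104.7  54.6  22.1] [491.9 117.2  99.8  14.1  22.9]
scene C [473.5 -99.2 131.6] [473.1 -97.5  82.5] [ 4.746e+02 -9.830e+01  7.830e+01  1.360e+01  3.000e-01]
need [-0.033  -0.0155 -0.0032] roll 0.0131 | pos [0.4871 0.1157 0.167 ] yaw 111.75 tilt 0.29 q [13.2 -2.4 -4.5 88.1  0.2 -8.5] F [ 0.4   1.11 -0.45] op 0.0854 t 26.95
```

View pics/end.png

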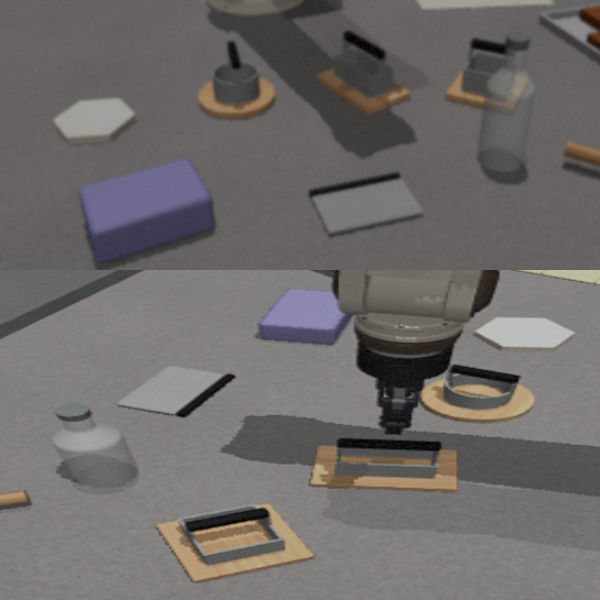

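All three stand on their own stands, and the bystanders are where they were, so I'm handing in.

```bash
python3 -c "
from workcell import bot
print(bot.job_done())"
```

```text
the job is handed in; nothing more can be done
None
```

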